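# Clamp the heater insert in the hand-cranked fixture

## Task

Lay the copper heater insert flat and lengthwise on the narrow bed rail of the blue clamping fixture, between the end stop and the jaw. Then wind the crank clockwise by its free-spinning red grip until the sprung jaw pad has pushed the insert against the stop and holds it firmly - feel the crank getting heavier, and do not overtighten - and let go. Leave the strip boat and the note pad where they are.

Things in the scene. Friction and masses are not known exactly. Their poses are not given: they have to be found in the camera images.
- fixture: Clamping fixture, bolted down: aluminium base plate 92 x 250 x 10 mm; origin at the centre of its underside, z up, y = clamping line. On it a steel bed rail 30 mm wide, top 20 mm above the worktop, from y = -0.122 to +0.022; at the +y end a blue gear housing 64 x 64 mm, top at 50 mm, centred at y = 0.088, with the crank on it.
- nest (a point): Middle of the insert's place on the rail top (20 mm up, fixture y = -0.040), axes as the fixture's. Lay the insert here, long side along y, within 6 mm; the jaw pushes it home to the dark end stop at -y (50 wide, top 46 mm up). The stop is adjustable: its face lies anywhere from fixture y = -0.095 to -0.083, fixed in a run but not measured.
- jaw_slide: Aluminium jaw carriage 50 mm wide, top 46 mm up, with a black pad 46 x 8 x 24 mm in front (to -y) on a stiff spring (15 N per mm, 8 mm stroke). Origin on the rail top under the front face of the unpressed pad, axes as the fixture's. The crank drives it to -y, 20 mm per turn, from fixture y = +0.010 at crank 0.
- crank (a joint): Crank angle, rad, 0 to 15.6, growing clockwise from above (jaw shuts); arm along fixture +x at 0. Upright axis; stays where left. Takes a steady push of about 5.5 N at the grip (3 N when paused); once the pad squeezes the insert on the stop, about 3.4 N more per radian. Right: 25 to 75 N of clamping = push 1.8 to 5.3 N above the free one (0.55 to 1.55 rad past touch). Over 95 N spoils the insert.
- crank_hub (a point): Point on the crank's upright axis at the height of the grip's middle (85 mm above the worktop).
- crank_grip (a point): Middle of the red upright grip, 18 mm in diameter and 40 mm tall (65 to 102 mm above the worktop), which spins freely on the end of the crank arm; 45 mm from the crank's axis. Arm and hub below it reach up to 67 mm.
- heater_insert: Same copper block as insert_centre; origin at the centre of its underside.
- insert_centre (a point): Middle of the copper heater insert, a flat block 38 mm (its x) by 68 mm (its y) by 16 mm (z, up), about 0.36 kg, lying loose on the worktop; the point is 8 mm above its underside.
- strip_boat: Loose aluminium strip boat 60 x 210 x 9 mm lying behind the fixture; origin at the centre of its underside. Leave it alone.
- note_pad: Loose small note pad 60 x 105 x 12 mm; origin at the centre of its underside. Leave it alone.

How it is judged:
By the outcome, as a careful person would: the job done as asked, in the order asked, and still so for the second after the job is handed in, with the robot touching nothing.
It also fails if it takes over 72 s, if anything falls off the work surface, if the arm or the gripper's body presses on something with over 40 N, if the wrist force passes 120 N, or if a joint passes its speed limit or range.

## Robot

A 6-joint arm with a two-finger parallel gripper is mounted at the origin on a cart in front of the work surface, level with it; the furniture and walls round the work are solid. World frame = base frame: x ahead of the robot, y to its left, z up, the work surface at z = 0. Lengths are in mm, angles in degrees, forces in N, time in s.
With the tool pointing down it reaches from about 300 to 850 mm from the base axis. Payload 4.2 kg.
Tool frame: the origin (TCP) lies between the finger pads; the fingertips stand 11 mm ahead of it and the grasp point (between the pads) lies 8 mm behind it (env.tips_ahead is the distance from the TCP to the fingertips, in mm); z points along the fingers, y is the line along which they close (so a half turn about z gives the same grasp; the last joint's range is limited). The gripper opens to 91 mm and grips with 3 to 60 N. Pads are 32 mm wide; open, the fingers measure 118 mm over their backs; the gripper's body (76 mm by 178 mm) begins 60 mm behind the grasp point.
Start: joints at [71.047, 18.312, 89.639, -0, 72.044, -1.146], TCP at [175.849, 547.466, 224.976] pointing down, gripper open.
Joint ranges: [-177.97, 177.97], [-48.28, 115.42], [12.27, 149.76], [-77.06, 257.06], [2.81, 150.46], [-146.56, 146.56]. Speed limits (degrees/s): [147.25, 147.25, 180, 180, 180, 180].

## Interface

Orientations are given as [roll, pitch, yaw] about the fixed x, y, z axes, in that order (R = Rz(yaw) Ry(pitch) Rx(roll)).
In Python, from workcell import env, cams gives the robot as it stands.
- The arm moves only by the tool step_arm, never from a script. Its arguments are lists of equal length, an entry for each row: "linear": the shift along the tool's x, y, z in units of 30 cm (1.0 is 30 cm), a list of three; "turn": the turn about the tool's z in units of 360 degrees (1.0 is 360 degrees). In form: {"linear": [[tx, ty, tz], ...], "turn": [turn, ...]}. A call has 1 to 20 rows; each row is the pose to reach, as a shift and turn from the pose commanded when the call began, along the tool's axes at that moment, turning the shorter way round; what a row does not reach only later rows make up. A row lasts 1/8 s, in which the tool goes at most 62.5 mm and 10.7 degrees, less where a joint would pass 70% of its speed; a pose out of reach is approached as far as the arm can. A call with a number of a shift or a turn outside -1 to 1 is refused whole. A call with a gripper value outside its range is refused whole. "fingers" is the closure, from -1 (fully open) to 1 (shut), so that 0 is half open, set as the call begins (left out, the last holds). The fingers move at their own pace and stop on an object; "force" is the grip in N (left out, the last holds). Time passes only in rows, so rows that repeat a pose let the fingers close. It gives the time, the measured TCP pose, the force, the opening and the grip force at its end, in the units of the state.
- env.state(): the state, without advancing time (a new reading comes with each control period).
- cams.grab_frame(name): name is "side" or "top"; returns a dict with "color" (384x512x3 uint8, blue, green, red), "fx", "fy", "cx", "cy" (pixels), "extrinsics" (4x4, takes a point from camera to world coordinates). Camera axes: x right, y down, z forward; pixel columns grow to the right and rows downward; lengths in mm; the calibration is good to about 2 mm. A picture is of the moment at which its call begins. There is no depth.
- env.job_done(): hands the job in; it is judged then, once.
The state is a dict: "time_s": time; "qpos": joint angles; "qvel": joint speeds; "effort": joint torques, N m; "ee_pos": TCP position; "ee_rot": TCP orientation; "force": force on the tool from outside, world axes, zero at the start; "torque": the same for the moment, N m; "gripper_width": finger opening in mm; "gripper_force": force on a finger pad.
Only numpy, scipy, OpenCV 4.12 (cv2) and the standard library are available. Lean on these libraries where they do the work, as an engineer would, in place of code of your own. Each camera call takes 0.05 s, during which the arm holds its last target. There are 200 camera calls.

## Working session

There is one attempt and no reset: what is moved stays moved. The work goes in short steps, Python scripts to look and compute and a tool call to move; the robot and the scene stay as the last step left them, time stands still between calls to the robot, and variables do not carry over. Pictures are saved under pics/ and viewed, at most 10 in all, crops included, and the job is handed in when it is done.

Besides the shell and the picture viewer there is one more tool, called after "Call:" as name(argument=value, ...) on one line, values as JSON. step_arm: Moves the arm, as the interface text tells. Its arguments: {"type":"object","properties":{"linear":{"type":"array"},"turn":{"type":"array"},"fingers":{"type":"number"},"force":{"type":"number"}},"required":["linear","turn"]}

```bash
mkdir -p pics; ls
python3 - <<'E'
from workcell import env,cams
import cv2
for n in("top","side"):
    f=cams.grab_frame(n); cv2.imwrite(f"pics/{n}0.png",cv2.resize(f["color"],(800,600),interpolation=cv2.INTER_CUBIC))
    print(n,f["fx"],f["fy"],f["cx"],f["cy"],f["extrinsics"].round(3).tolist())
s=env.state();print(s["ee_pos"],s["ee_rot"],s["gripper_width"],s["time_s"])
E
```

```text
pics
top 356.6181040487395 356.6181040487395 249.99169208659472 187.45717389897823 [[-0.025, -0.988, 0.153, 391.326], [-1.0, 0.027, 0.014, 48.888], [-0.018, -0.153, -0.988, 1091.625], [0.0, 0.0, 0.0, 1.0]]
side 449.9436962166542 449.9436962166542 258.1029423627008 188.97557431093492 [[0.981, -0.087, 0.172, 339.149], [-0.192, -0.358, 0.914, -952.472], [-0.018, -0.929, -0.368, 466.25], [0.0, 0.0, 0.0, 1.0]]
[175.7063724  547.06001355 224.22006219] [-1.79910270e+02 -1.38260396e-03  1.62193552e+02] 91.22538695067007 0.1
```

View pics/top0.png

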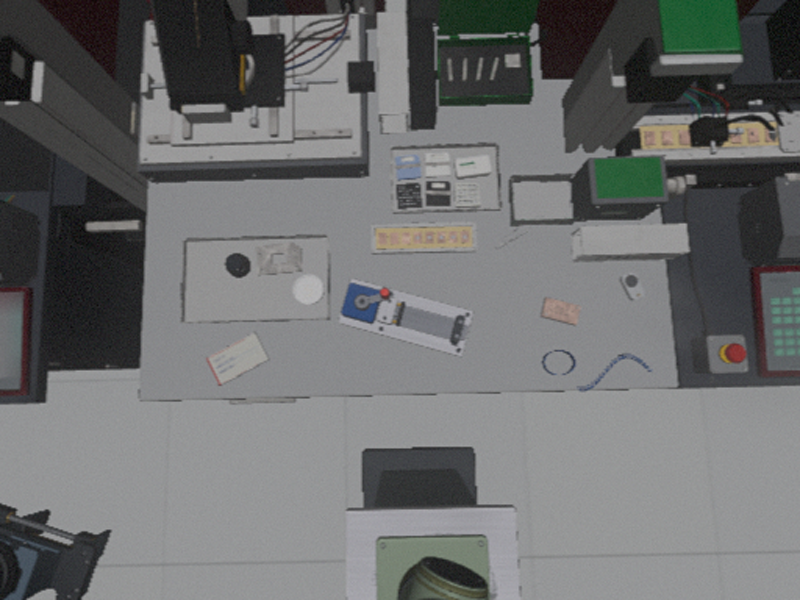

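View pics/side0.png

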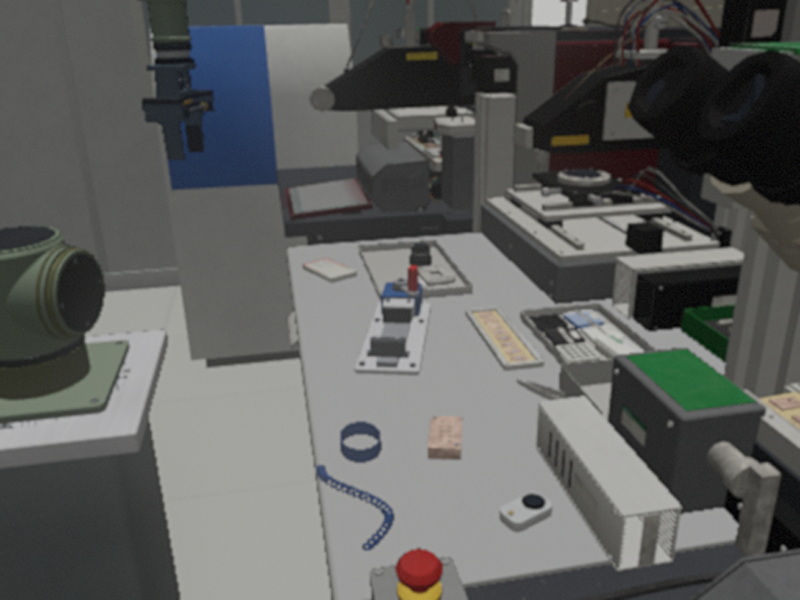

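The top view shows the fixture with its blue housing at (362,302), stop at (462,330) and red grip at (385,293). The insert is at (560,311) and the boat at (424,238). The pad is at (238,358). I'll enlarge both views.

Run:
```python
from workcell import env,cams
import cv2,numpy as np
f=cams.grab_frame("top")["color"]; g=cams.grab_frame("side")["color"]
a=cv2.resize(f[172:232,212:312],None,fx=8,fy=8,interpolation=cv2.INTER_CUBIC)
cv2.imwrite("pics/t1.png",a)
b=cv2.resize(g[165:240,225:280],None,fx=7,fy=7,interpolation=cv2.INTER_CUBIC)
c=cv2.resize(f[185:212,340:375],None,fx=8,fy=8,interpolation=cv2.INTER_CUBIC)
d=cv2.resize(g[262:298,270:300],None,fx=8,fy=8,interpolation=cv2.INTER_CUBIC)
o=np.zeros((600,800,3),np.uint8); o[:525,:385]=b; o[0:216,400:680]=c; o[300:588,400:640]=d
cv2.imwrite("pics/s1.png",o)
```

```text
(no output)
```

View pics/t1.png

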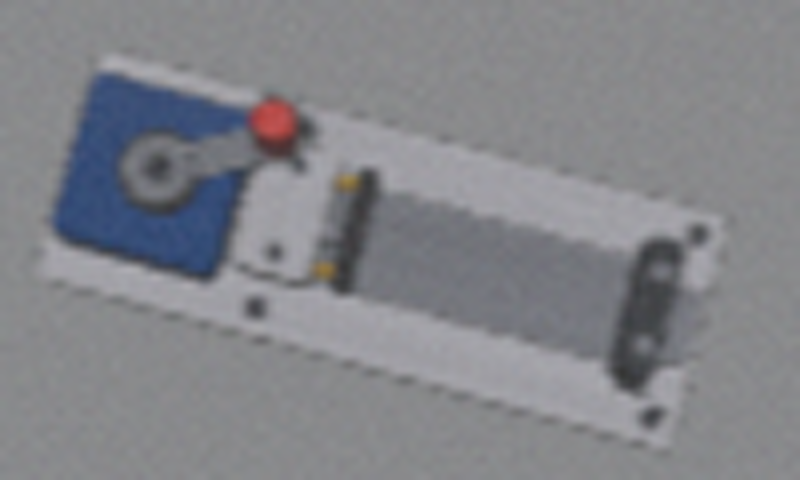

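View pics/s1.png

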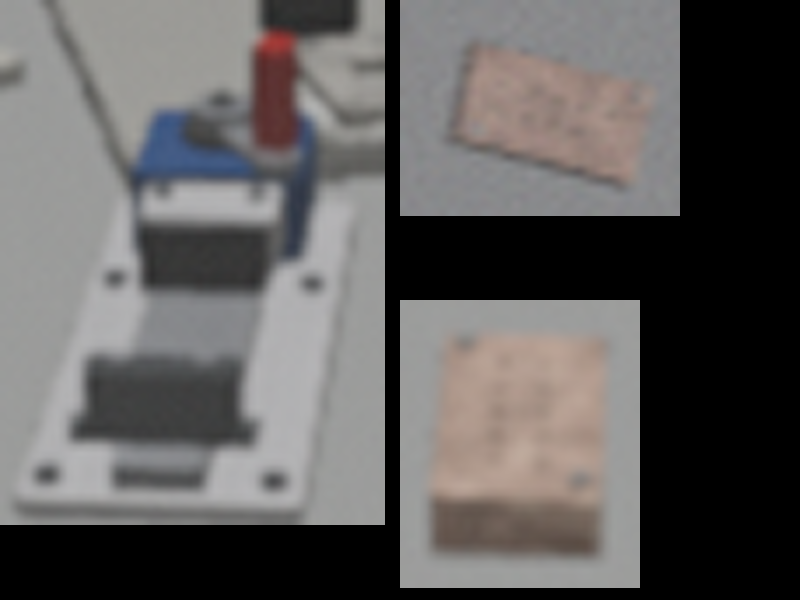

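The top crop shows the plate corners (105,57), (722,215), (668,447) and (40,278), the hub at (158,166) and the grip top at (275,125). The insert's top corners are clear in both crops. I'll fit the known sizes to these points.

```bash
cat > h.py <<'E'
import numpy as np
from workcell import env,cams
C={}
def ray(n,uv,z):
    if n not in C: C[n]=cams.grab_frame(n)
    f=C[n]; E=np.array(f["extrinsics"])
    d=E[:3,:3]@[(uv[0]-f["cx"])/f["fx"],(uv[1]-f["cy"])/f["fy"],1]
    return E[:3,3]+d*(z-E[2,3])/d[2]
def o(p,s,x0,y0,ox=0,oy=0): return ((p[0]-ox+.5)/s-.5+x0,(p[1]-oy+.5)/s-.5+y0)
def fit(P,M):  # 2D rigid M->P
    P=np.array(P)[:,:2];M=np.array(M,float);a=P-P.mean(0);b=M-M.mean(0)
    t=np.arctan2((b[:,0]*a[:,1]-b[:,1]*a[:,0]).sum(),(a*b).sum())
    R=np.array([[np.cos(t),-np.sin(t)],[np.sin(t),np.cos(t)]])
    c=P.mean(0)-R@M.mean(0); return c,np.degrees(t),np.linalg.norm(P-(c+M@R.T),axis=1)
E
cat > m.py <<'E'
from h import *
np.set_printoptions(precision=1,suppress=True)
T=lambda p,z:ray("top",o(p,8,212,172),z)
S=lambda p,z:ray("side",o(p,7,225,165),z)
pm=[(46,125),(46,-125),(-46,-125),(-46,125)]
c,t,r=fit([T(p,10) for p in[(105,57),(722,215),(668,447),(40,278)]],pm);print("fix",c,t,r)
R=lambda t:np.array([[np.cos(t),-np.sin(t)],[np.sin(t),np.cos(t)]])
Rf=R(np.radians(t))
loc=lambda p:Rf.T@(p[:2]-c)
print("hub top",T((158,166),67),loc(T((158,166),67)),"model",c+Rf@[0,88])
print("grip",T((275,123),102),loc(T((275,123),102)),"side",S((277,42),102),loc(S((277,42),102)))
print("stop top face",loc(T((645,240),46)),loc(T((612,380),46)), "pad",loc(T((362,172),44)),loc(T((340,288),44)))
print("nest",c+Rf@[0,-40])
print("side plate front",loc(S((15,497),10)),loc(S((303,500),10)),loc(S((350,203),10)))
im=[(19,34),(19,-34),(-19,-34),(-19,34)]
print("ins top",fit([ray("top",o(p,8,340,185,400,0),16) for p in[(476,42),(653,85),(630,185),(460,137)]],im))
print("ins side",fit([ray("side",o(p,8,270,262,400,300),16) for p in[(606,340),(602,498),(433,495),(443,338)]],im))
s=env.state();print(s["ee_pos"],s["ee_rot"],s["time_s"])
E
python3 m.py
```

```text
fix [511.6  36.5] -16.33019845857143 [3.4 3.1 2.  2.5]
hub top [537.3 117.6  67. ] [ 2. 85.] model [536.3 121. ]
grip [546.5  73.8 102. ] [23.  45.6] side [547.1  67.3 102. ] [25.4 39.5]
stop top face [ 23.6 -93.5] [-29.4 -94.2] pad [21.8 13.6] [-22.   10.5]
nest [500.3  -1.9]
side plate front [ -44.4 -130.6] [  45.6 -127.5] [ 46.1 116.9]
ins top (array([ 515. , -264.4]), np.float64(-16.230025229689783), array([0.5, 0.6, 1.3, 1.8]))
ins side (array([ 513.9, -269.4]), np.float64(-15.276545975438982), array([1. , 1.7, 1. , 1.7]))
[175.8 547.3 224.7] [-180.    -0.   162.2] 0.3
```

```bash
cat > plan.py <<'E'
import numpy as np,sys
# args: x,y,z,yaw chain; first is current commanded pose; each printed shift is one call
def rel(a,b):
    y=np.radians(a[3]);d=np.subtract(b[:3],a[:3])/300
    t=(a[3]-b[3]+180)%360-180
    return [round(v,4) for v in(np.cos(y)*d[0]+np.sin(y)*d[1],np.sin(y)*d[0]-np.cos(y)*d[1],-d[2],t/360)]
if __name__=="__main__":
    P=[tuple(map(float,s.split(","))) for s in sys.argv[1:]]
    for a,b in zip(P,P[1:]): print(rel(a,b))
E
python3 plan.py 175.849,547.466,224.976,162.19 330,270,200,130 440,0,200,100 514.5,-267,80,74 514.5,-267,15,74
```

```text
[np.float64(-0.7721), np.float64(-0.7234), np.float64(0.0833), 0.0894]
[np.float64(-0.9251), np.float64(-0.2976), np.float64(-0.0), 0.0833]
[np.float64(-0.9196), np.float64(0.09), np.float64(0.4), 0.0722]
[np.float64(0.0), np.float64(0.0), np.float64(0.2167), 0.0]
```

Call:
step_arm(linear=[[-0.7721, -0.7234, 0.0833], [-0.7721, -0.7234, 0.0833], [-0.7721, -0.7234, 0.0833], [-0.7721, -0.7234, 0.0833], [-0.7721, -0.7234, 0.0833], [-0.7721, -0.7234, 0.0833], [-0.7721, -0.7234, 0.0833]], turn=[0.0894, 0.0894, 0.0894, 0.0894, 0.0894, 0.0894, 0.0894])

```text
time_s: 1.18
ee_pos: [330.2, 270.2, 200.1]
ee_rot: [180.0, -0.0, 129.9]
force: [-0.2, 0.3, 0.5]
gripper_width: 90.9
gripper_force: 0.0
```

Call:
step_arm(linear=[[-0.9251, -0.2976, 0], [-0.9251, -0.2976, 0], [-0.9251, -0.2976, 0], [-0.9251, -0.2976, 0], [-0.9251, -0.2976, 0], [-0.9251, -0.2976, 0]], turn=[0.0833, 0.0833, 0.0833, 0.0833, 0.0833, 0.0833])

```text
time_s: 1.92
ee_pos: [441.5, -0.3, 200.0]
ee_rot: [180.0, -0.0, 99.9]
force: [0.2, 0.4, -0.2]
gripper_width: 91.3
gripper_force: 0.0
```

Call:
step_arm(linear=[[-0.9196, 0.09, 0.1], [-0.9196, 0.09, 0.1], [-0.9196, 0.09, 0.2], [-0.9196, 0.09, 0.3], [-0.9196, 0.09, 0.4], [-0.9196, 0.09, 0.4], [-0.9196, 0.09, 0.4], [-0.9196, 0.09, 0.4]], turn=[0.0722, 0.0722, 0.0722, 0.0722, 0.0722, 0.0722, 0.0722, 0.0722])

```text
time_s: 2.92
ee_pos: [515.8, -265.4, 81.8]
ee_rot: [179.8, 0.0, 74.2]
force: [-0.1, 0.1, -0.3]
gripper_width: 91.2
gripper_force: 0.0
```

Run:
```python
from workcell import env,cams
import cv2,numpy as np
f=cams.grab_frame("top")["color"]; g=cams.grab_frame("side")["color"]
a=cv2.resize(f[165:235,325:395],(400,400),interpolation=cv2.INTER_CUBIC)
b=cv2.resize(g[210:310,230:330],(400,400),interpolation=cv2.INTER_CUBIC)
cv2.imwrite("pics/g1.png",np.hstack([a,b]))
s=env.state();print(s["ee_pos"],s["ee_rot"],s["force"],s["gripper_width"],s["time_s"])
```

```text
[ 515.58598566 -265.9227       81.78252478] [1.79828954e+02 2.03742153e-02 7.41263662e+01] [-0.03452062  0.31028261  0.79761504] 91.27331702633643 3.025
```

View pics/g1.png

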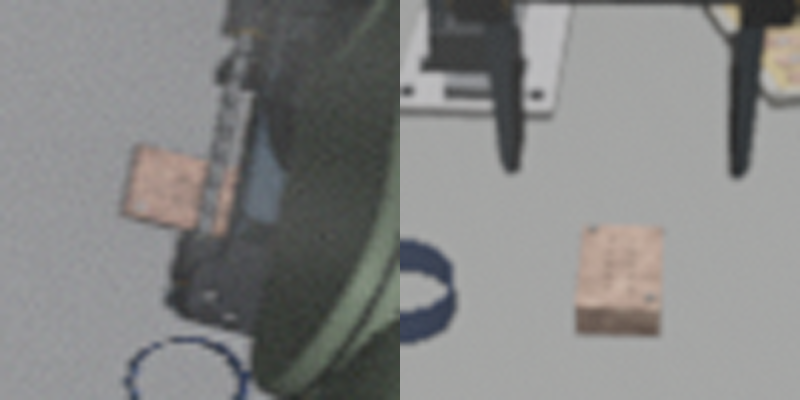

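The fingers straddle the insert: in the side view the tips are at columns 512 and 738, with the insert at 618. Next I descend and grip.

Call:
step_arm(linear=[[0, 0, 0.12], [0, 0, 0.19], [0, 0, 0.2167], [0, 0, 0.2167]], turn=[0, 0, 0, 0])

```text
time_s: 3.52
ee_pos: [514.9, -266.7, 15.5]
ee_rot: [180.0, -0.0, 74.0]
force: [-0.4, -0.8, -0.2]
gripper_width: 91.2
gripper_force: 0.0
```

Call:
step_arm(linear=[[0, 0, 0], [0, 0, 0], [0, 0, 0], [0, 0, 0], [0, 0, 0], [0, 0, 0]], turn=[0, 0, 0, 0, 0, 0], fingers=1, force=30)

```text
time_s: 4.28
ee_pos: [514.3, -266.8, 14.9]
ee_rot: [-180.0, -0.0, 74.0]
force: [-1.2, -0.5, 1.5]
gripper_width: 37.7
gripper_force: 30.0
```

```bash
python3 plan.py 514.5,-267,15,74 514.5,-267,95,74 499.7,-4,95,73.7 499.7,-4,60,73.7 499.7,-4,35.5,73.7
```

```text
[np.float64(0.0), np.float64(0.0), np.float64(-0.2667), 0.0]
[np.float64(0.8291), np.float64(-0.2891), np.float64(-0.0), 0.0008]
[np.float64(0.0), np.float64(0.0), np.float64(0.1167), 0.0]
[np.float64(0.0), np.float64(0.0), np.float64(0.0817), 0.0]
```

Call:
step_arm(linear=[[0, 0, -0.05], [0, 0, -0.15], [0, 0, -0.2667], [0, 0, -0.2667]], turn=[0, 0, 0, 0])

```text
time_s: 4.78
ee_pos: [516.6, -267.9, 98.1]
ee_rot: [179.6, 0.1, 74.0]
force: [0.2, -0.5, -3.1]
gripper_width: 37.8
gripper_force: 30.0
```

Call:
step_arm(linear=[[0.15, -0.052, 0], [0.33, -0.115, 0], [0.51, -0.178, 0], [0.69, -0.24, 0], [0.78, -0.272, 0], [0.8291, -0.2891, 0], [0.8291, -0.2891, 0], [0.8291, -0.2891, 0]], turn=[0.0008, 0.0008, 0.0008, 0.0008, 0.0008, 0.0008, 0.0008, 0.0008])

```text
time_s: 5.78
ee_pos: [499.8, -4.9, 94.7]
ee_rot: [-180.0, 0.0, 73.7]
force: [-0.1, -1.0, -3.8]
gripper_width: 38.0
gripper_force: 30.0
```

Run:
```python
from workcell import env,cams
import cv2,numpy as np
f=cams.grab_frame("top")["color"]; g=cams.grab_frame("side")["color"]
a=cv2.resize(f[160:240,210:310],(500,400),interpolation=cv2.INTER_CUBIC)
b=cv2.resize(g[150:250,215:290],(300,400),interpolation=cv2.INTER_CUBIC)
cv2.imwrite("pics/g2.png",np.hstack([a,b]))
s=env.state();print(s["ee_pos"],s["ee_rot"],s["force"],s["gripper_width"],s["time_s"])
```

```text
[499.82895764  -5.05294288  94.8185659 ] [1.79998219e+02 1.23862953e-02 7.36559690e+01] [-0.38575986 -0.55400961 -3.00983557] 37.57634595759151 5.875
```

View pics/g2.png

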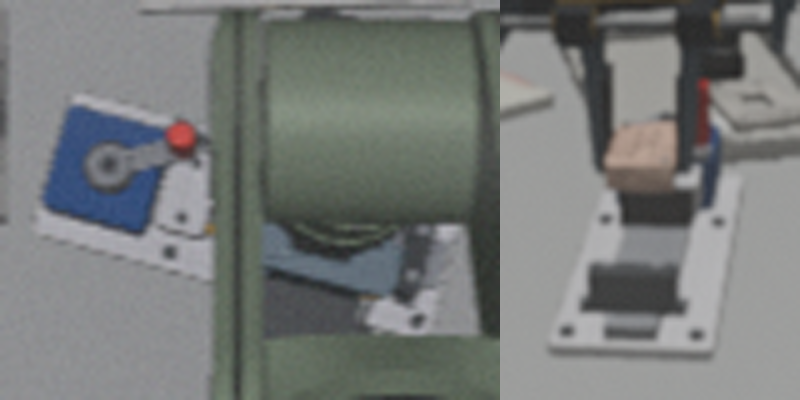

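The side view shows the insert held level above the rail, its front bottom edge centred at about (640,188). I'll check it against the fixture.

Run:
```python
from h import *
t=np.radians(-16.33);Rf=np.array([[np.cos(t),-np.sin(t)],[np.sin(t),np.cos(t)]])
q=lambda u,v,z,c=(511.2,34.5):(Rf.T@(ray("side",o((u,v),4,215,150,500,0),z)[:2]-c)).round(1)
print("insert L,R bottom",q(605,185,80),q(673,190,80),"plate front corners z10",q(550,348,10),q(713,352,10),"rail front z20",q(605,325,20),q(660,325,20))
print("stop top front",q(592,265,46),q(678,265,46),"stop base?",q(583,310,10),q(687,310,10))
```

```text
insert L,R bottom [-18.7 -69.3] [ 20.1 -74.7] plate front corners z10 [ -43.  -133.4] [  45.9 -133. ] rail front z20 [ -13.7 -123.9] [  16.3 -122.2]
stop top front [ -22.8 -102.8] [  24.6 -100.3] stop base? [-31.4 -86.5] [ 27.6 -83.2]
```

Everything agrees within about 2 mm, so I lower it.

Call:
step_arm(linear=[[0, 0, 0.08], [0, 0, 0.15], [0, 0, 0.18], [0, 0, 0.19], [0, 0, 0.196], [0, 0, 0.198], [0, 0, 0.198]], turn=[0, 0, 0, 0, 0, 0, 0])

```text
time_s: 6.8
ee_pos: [500.0, -3.9, 35.9]
ee_rot: [180.0, -0.0, 73.7]
force: [0.3, 0.5, -3.1]
gripper_width: 37.6
gripper_force: 30.0
```

Not touching yet, as the weight is still on the gripper. I lower 1 mm at a time.

Call:
step_arm(linear=[[0, 0, 0.003], [0, 0, 0.004], [0, 0, 0.004]], turn=[0, 0, 0])

```text
time_s: 7.18
ee_pos: [499.9, -3.9, 34.8]
ee_rot: [180.0, -0.0, 73.7]
force: [-0.9, 1.3, 3.9]
gripper_width: 37.5
gripper_force: 30.0
```

Contact: fz went from -3 to +4 N. I release, lift and look.

Call:
step_arm(linear=[[0, 0, 0], [0, 0, 0], [0, 0, 0]], turn=[0, 0, 0], fingers=-0.32)

```text
time_s: 7.55
ee_pos: [499.8, -3.9, 34.3]
ee_rot: [180.0, -0.0, 73.7]
force: [-0.2, -0.6, 0.3]
gripper_width: 59.7
gripper_force: 0.0
```

Call:
step_arm(linear=[[0, 0, -0.05], [0, 0, -0.15], [0, 0, -0.35], [0, 0, -0.35], [0, 0, -0.35]], turn=[0, 0, 0, 0, 0])

```text
time_s: 8.18
ee_pos: [499.4, -3.9, 139.8]
ee_rot: [180.0, -0.0, 73.7]
force: [0.4, 0.2, -0.1]
gripper_width: 60.3
gripper_force: 0.0
```

```bash
python3 plan.py 499.7,-4,139.4,73.7 546,71.5,139.4,73.7
python3 - <<'E'
from workcell import env,cams
import cv2,numpy as np
g=cams.grab_frame("side")["color"]
cv2.imwrite("pics/g3.png",cv2.resize(g[160:250,215:290],None,fx=6,fy=6,interpolation=cv2.INTER_CUBIC))
s=env.state();print(s["ee_pos"],s["ee_rot"],s["force"],s["gripper_width"],s["time_s"])
E
```

```text
[np.float64(0.2849), np.float64(0.0775), np.float64(-0.0), 0.0]
[498.90204363  -3.9075084  138.92947034] [-1.79924345e+02  1.57134329e-02  7.37426823e+01] [-0.16571207 -0.79333018 -0.45738861] 59.88462444082742 8.225
```

View pics/g3.png

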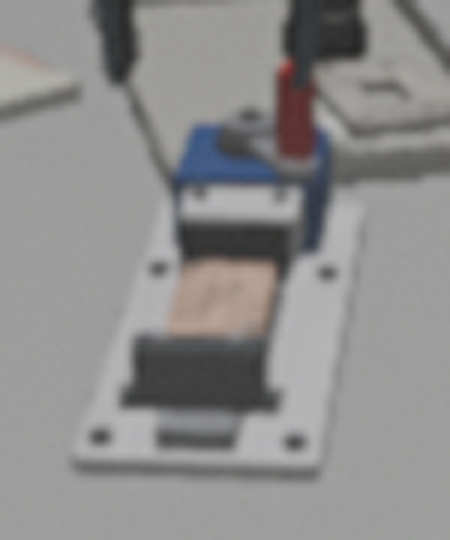

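The insert lies flat and centred on the rail, with its far edge at row 260 and the stop at row 335. Next is the grip.

Call:
step_arm(linear=[[0.14, 0.038, 0], [0.2849, 0.0775, 0], [0.2849, 0.0775, 0], [0.2849, 0.0775, 0]], turn=[0, 0, 0, 0])

```text
time_s: 8.72
ee_pos: [544.7, 71.3, 137.9]
ee_rot: [-179.8, 0.1, 73.8]
force: [-0.4, 0.4, 0.2]
gripper_width: 60.4
gripper_force: 0.0
```

Run:
```python
from workcell import env,cams
import cv2,numpy as np
f=cams.grab_frame("top")["color"]; g=cams.grab_frame("side")["color"]
a=cv2.resize(f[160:240,210:310],(500,400),interpolation=cv2.INTER_CUBIC)
b=cv2.resize(g[130:230,215:290],(300,400),interpolation=cv2.INTER_CUBIC)
cv2.imwrite("pics/g4.png",np.hstack([a,b]))
s=env.state();print(s["ee_pos"],s["ee_rot"],s["force"],s["gripper_width"],s["time_s"])
```

```text
[544.88755813  70.78081443 138.61078519] [-1.79887804e+02  5.82961016e-02  7.37014263e+01] [-0.64573384 -0.01336984 -1.07903881] 60.099284096223535 8.825
```

View pics/g4.png

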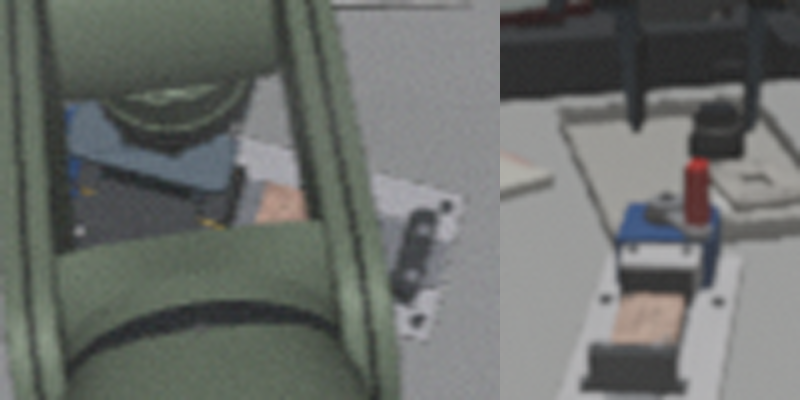

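The tips at columns 638 and 750 straddle the red grip at column 697. I descend and close.

Call:
step_arm(linear=[[0, 0, 0.1], [0, 0, 0.16], [0, 0, 0.188], [0, 0, 0.188]], turn=[0, 0, 0, 0])

```text
time_s: 9.32
ee_pos: [545.6, 71.1, 82.8]
ee_rot: [-180.0, 0.0, 73.7]
force: [-0.3, 1.0, -0.5]
gripper_width: 59.9
gripper_force: 0.0
```

Call:
step_arm(linear=[[0, 0, 0], [0, 0, 0], [0, 0, 0], [0, 0, 0], [0, 0, 0]], turn=[0, 0, 0, 0, 0], fingers=1, force=40)

```text
time_s: 9.95
ee_pos: [546.0, 71.6, 83.1]
ee_rot: [180.0, -0.0, 73.7]
force: [-1.4, 0.3, 1.5]
gripper_width: 17.1
gripper_force: 40.0
```

```bash
cat > circ.py <<'E'
# usage: hx hy  x y(current cmd TCP)  dtheta_total(rad) rows [radius]: clockwise circle about hub
import sys,numpy as np
from plan import rel
hx,hy,x,y,dt,n=map(float,sys.argv[1:7]);n=int(n)
r=float(sys.argv[7]) if len(sys.argv)>7 else 45
a=np.arctan2(y-hy,x-hx);print("r",np.hypot(x-hx,y-hy),"ang",np.degrees(a)+16.3)
L=[]
for k in range(1,n+1):
    b=a-dt*k/n;p=(hx+r*np.cos(b),hy+r*np.sin(b),0,73.7);v=rel((x,y,0,73.7),p);L.append([float(round(v[0],3)),float(round(v[1],3)),0])
print(L);print([round(float(q),2) for q in p[:2]])
E
python3 circ.py 536.5 116 546 71.5 0.4 4
```

```text
r 45.50274716981382 ang -61.64921511659044
[[-0.005, -0.014, 0], [-0.01, -0.028, 0], [-0.014, -0.043, 0], [-0.016, -0.058, 0]]
[528.02, 71.81]
```

Call:
step_arm(linear=[[-0.005, -0.014, 0], [-0.01, -0.028, 0], [-0.014, -0.043, 0], [-0.016, -0.058, 0]], turn=[0, 0, 0, 0])

```text
time_s: 10.45
ee_pos: [530.2, 70.8, 83.2]
ee_rot: [179.7, 0.0, 73.8]
force: [5.2, -4.5, -4.1]
gripper_width: 16.8
gripper_force: 40.0
```

```bash
python3 circ.py 536.5 116 528.02 71.81 1.0 10; python3 -c "
from workcell import env
print(env.state()['ee_pos'],env.state()['force'])"
```

```text
r 44.996294291863634 ang -84.56292308352201
[[-0.001, -0.015, 0], [0.0, -0.03, 0], [0.002, -0.045, 0], [0.006, -0.059, 0], [0.012, -0.073, 0], [0.018, -0.087, 0], [0.026, -0.1, 0], [0.035, -0.111, 0], [0.045, -0.122, 0], [0.057, -0.132, 0]]
[494.73, 99.26]
[530.15077674  70.84367439  83.22382851] [ 5.23510917 -4.51777008 -4.05190969]
```

Tangential force is about 5 N, matching a free push, and radial force is small. I continue.

Call:
step_arm(linear=[[-0.001, -0.015, 0], [0.0, -0.03, 0], [0.002, -0.045, 0], [0.006, -0.059, 0], [0.012, -0.073, 0], [0.018, -0.087, 0], [0.026, -0.1, 0], [0.035, -0.111, 0], [0.045, -0.122, 0], [0.057, -0.132, 0]], turn=[0, 0, 0, 0, 0, 0, 0, 0, 0, 0])

```text
time_s: 11.7
ee_pos: [494.1, 97.7, 83.0]
ee_rot: [180.0, 0.2, 73.8]
force: [0.0, -6.9, 2.6]
gripper_width: 17.1
gripper_force: 40.0
```

```bash
python3 circ.py 536.5 116 494.73 99.26 1.0 10; python3 -c "
from workcell import env
print(env.state()['ee_pos'],env.state()['force'])"
```

```text
r 44.99956110897081 ang -141.86076059828497
[[0.012, -0.009, 0], [0.025, -0.016, 0], [0.039, -0.022, 0], [0.053, -0.027, 0], [0.068, -0.03, 0], [0.083, -0.032, 0], [0.098, -0.032, 0], [0.113, -0.031, 0], [0.128, -0.028, 0], [0.142, -0.024, 0]]
[499.84, 142.1]
[494.09738054  97.65590156  83.04595608] [ 0.03439454 -6.87394505  2.55049676]
```

Call:
step_arm(linear=[[0.012, -0.009, 0], [0.025, -0.016, 0], [0.039, -0.022, 0], [0.053, -0.027, 0], [0.068, -0.03, 0], [0.083, -0.032, 0], [0.098, -0.032, 0], [0.113, -0.031, 0], [0.128, -0.028, 0], [0.142, -0.024, 0]], turn=[0, 0, 0, 0, 0, 0, 0, 0, 0, 0])

```text
time_s: 12.95
ee_pos: [498.1, 140.7, 83.0]
ee_rot: [-179.9, 0.2, 73.8]
force: [-2.2, -5.3, 4.4]
gripper_width: 17.2
gripper_force: 40.0
```

```bash
python3 - <<'E'
from workcell import env
import numpy as np
from scipy.optimize import least_squares
s=env.state();print(s['ee_pos'],s['force'])
P=np.array([(546,71.6),(530.15,70.84),(494.1,97.66),s['ee_pos'][:2]])
print(least_squares(lambda h:np.hypot(*(P-h).T)-45,[536,116]))if 0 else print(least_squares(lambda h:np.hypot(*(P-h).T)-45,[536,116]).x)
E
python3 circ.py 536 115 499.84 142.1 2.0 18; python3 circ.py 536.5 116 499.84 142.1 2.0 18
```

```text
[498.10195458 140.70358856  82.95942424] [-2.18662686 -5.33632424  4.42956118]
[535.41896906 115.45515395]
r 45.18800283261036 ang 159.45038943112112
[[0.015, 0.007, 0], [0.029, 0.016, 0], [0.043, 0.026, 0], [0.055, 0.037, 0], [0.066, 0.05, 0], [0.075, 0.063, 0], [0.083, 0.078, 0], [0.089, 0.093, 0], [0.094, 0.11, 0], [0.096, 0.126, 0], [0.097, 0.143, 0], [0.096, 0.159, 0], [0.093, 0.176, 0], [0.088, 0.192, 0], [0.082, 0.207, 0], [0.074, 0.221, 0], [0.064, 0.235, 0], [0.053, 0.247, 0]]
[575.52, 136.51]
r 45.00183996238378 ang 160.8511252669753
[[0.015, 0.006, 0], [0.03, 0.014, 0], [0.044, 0.024, 0], [0.056, 0.035, 0], [0.067, 0.047, 0], [0.077, 0.061, 0], [0.085, 0.075, 0], [0.092, 0.091, 0], [0.097, 0.106, 0], [0.1, 0.123, 0], [0.101, 0.14, 0], [0.1, 0.156, 0], [0.098, 0.173, 0], [0.093, 0.189, 0], [0.087, 0.204, 0], [0.079, 0.219, 0], [0.07, 0.233, 0], [0.059, 0.245, 0]]
[575.49, 138.47]
```

Call:
step_arm(linear=[[0.015, 0.007, 0], [0.029, 0.016, 0], [0.043, 0.026, 0], [0.055, 0.037, 0], [0.066, 0.05, 0], [0.075, 0.063, 0], [0.083, 0.078, 0], [0.089, 0.093, 0], [0.094, 0.11, 0], [0.096, 0.126, 0], [0.097, 0.143, 0], [0.096, 0.159, 0], [0.093, 0.176, 0], [0.088, 0.192, 0], [0.082, 0.207, 0], [0.074, 0.221, 0], [0.064, 0.235, 0], [0.053, 0.247, 0]], turn=[0, 0, 0, 0, 0, 0, 0, 0, 0, 0, 0, 0, 0, 0, 0, 0, 0, 0])

```text
time_s: 15.2
ee_pos: [574.0, 138.4, 83.0]
ee_rot: [-179.8, -0.1, 73.7]
force: [-2.8, 5.8, 1.7]
gripper_width: 17.2
gripper_force: 40.0
```

```bash
cat > st.py <<'E'
from workcell import env
import numpy as np,sys
s=env.state();p=s['ee_pos'][:2];F=s['force'][:2];h=np.array([535.5,115.5])
d=p-h;r=np.hypot(*d);u=d/r;cw=np.array([u[1],-u[0]])
print("t",s['time_s'],"r",r.round(2),"crank deg mod360",(-np.degrees(np.arctan2(*d[::-1]))-16.3)%360,"tang push",-(F@cw),"radial",F@u,s['gripper_width'],s['force'])
E
python3 st.py; python3 circ.py 535.7 115.2 575.52 136.51 1.9 18
```

```text
t 15.2 r 44.81 crank deg mod360 312.9648980034165 tang push 6.402218905015825 radial 0.5985813317137806 17.201602221111166 [-2.7574753   5.80887566  1.65333536]
r 45.16357492493253 ang 44.45382841090057
[[-0.012, 0.01, 0], [-0.025, 0.019, 0], [-0.039, 0.027, 0], [-0.054, 0.033, 0], [-0.069, 0.038, 0], [-0.084, 0.041, 0], [-0.1, 0.042, 0], [-0.116, 0.042, 0], [-0.131, 0.04, 0], [-0.147, 0.037, 0], [-0.162, 0.032, 0], [-0.176, 0.025, 0], [-0.19, 0.017, 0], [-0.202, 0.007, 0], [-0.214, -0.004, 0], [-0.224, -0.016, 0], [-0.233, -0.029, 0], [-0.241, -0.043, 0]]
[542.97, 70.79]
```

Call:
step_arm(linear=[[-0.012, 0.01, 0], [-0.025, 0.019, 0], [-0.039, 0.027, 0], [-0.054, 0.033, 0], [-0.069, 0.038, 0], [-0.084, 0.041, 0], [-0.1, 0.042, 0], [-0.116, 0.042, 0], [-0.131, 0.04, 0], [-0.147, 0.037, 0], [-0.162, 0.032, 0], [-0.176, 0.025, 0], [-0.19, 0.017, 0], [-0.202, 0.007, 0], [-0.214, -0.004, 0], [-0.224, -0.016, 0], [-0.233, -0.029, 0], [-0.241, -0.043, 0]], turn=[0, 0, 0, 0, 0, 0, 0, 0, 0, 0, 0, 0, 0, 0, 0, 0, 0, 0])

```text
time_s: 17.45
ee_pos: [545.1, 71.4, 83.2]
ee_rot: [179.7, -0.2, 73.7]
force: [5.8, 1.4, -2.9]
gripper_width: 17.1
gripper_force: 40.0
```

```bash
python3 st.py; python3 circ.py 535.5 115.3 542.97 70.79 0.5 5
```

```text
t 17.45 r 45.11 crank deg mod360 61.43285624157042 tang push 5.93258582937158 radial -0.0965748753390411 17.091082742816624 [ 5.77661124  1.35486673 -2.89028082]
r 45.13248275909491 ang -64.17297927414477
[[-0.006, -0.014, 0], [-0.01, -0.028, 0], [-0.013, -0.043, 0], [-0.014, -0.058, 0], [-0.014, -0.073, 0]]
[520.76, 72.78]
```

Call:
step_arm(linear=[[-0.006, -0.014, 0], [-0.01, -0.028, 0], [-0.013, -0.043, 0], [-0.014, -0.058, 0], [-0.014, -0.073, 0]], turn=[0, 0, 0, 0, 0])

```text
time_s: 18.08
ee_pos: [522.6, 72.3, 83.2]
ee_rot: [179.7, -0.0, 73.8]
force: [5.6, -2.6, -3.6]
gripper_width: 17.1
gripper_force: 40.0
```

```bash
python3 st.py; python3 circ.py 535.5 115.3 520.76 72.78 0.6 6
```

```text
t 18.075 r 45.07 crank deg mod360 90.38473222830059 tang push 6.094582095038024 radial 0.936089109955698 17.137302235054758 [ 5.56923818 -2.64646553 -3.6061196 ]
r 45.002422157035056 ang -92.81940554644791
[[0.002, -0.015, 0], [0.004, -0.03, 0], [0.009, -0.044, 0], [0.015, -0.058, 0], [0.022, -0.071, 0], [0.03, -0.083, 0]]
[499.33, 88.53]
```

Call:
step_arm(linear=[[0.002, -0.015, 0], [0.004, -0.03, 0], [0.009, -0.044, 0], [0.015, -0.058, 0], [0.022, -0.071, 0], [0.03, -0.083, 0]], turn=[0, 0, 0, 0, 0, 0])

```text
time_s: 18.82
ee_pos: [500.1, 87.5, 83.1]
ee_rot: [179.8, 0.1, 73.8]
force: [3.4, -4.4, -1.9]
gripper_width: 16.8
gripper_force: 40.0
```

```bash
python3 st.py; python3 circ.py 535.5 115.3 499.33 88.53 0.6 6
```

```text
t 18.825 r 45.13 crank deg mod360 125.3443870666584 tang push 5.573430159255446 radial 0.10263272688363267 16.755861561865057 [ 3.37805699 -4.43422915 -1.94019684]
r 44.99890887566054 ang -127.19426014542348
[[0.01, -0.012, 0], [0.02, -0.022, 0], [0.032, -0.031, 0], [0.045, -0.039, 0], [0.058, -0.046, 0], [0.072, -0.052, 0]]
[490.53, 113.63]
```

Call:
step_arm(linear=[[0.01, -0.012, 0], [0.02, -0.022, 0], [0.032, -0.031, 0], [0.045, -0.039, 0], [0.058, -0.046, 0], [0.072, -0.052, 0]], turn=[0, 0, 0, 0, 0, 0])

```text
time_s: 19.58
ee_pos: [490.4, 112.4, 83.1]
ee_rot: [179.9, 0.1, 73.8]
force: [1.0, -5.5, -0.6]
gripper_width: 17.2
gripper_force: 40.0
```

```bash
python3 st.py; python3 circ.py 535.5 115.3 490.53 113.63 0.6 6
```

```text
t 19.575 r 45.17 crank deg mod360 159.76914095603217 tang push 5.515599705214061 radial -0.6502365710101884 17.20068855581296 [ 1.02681573 -5.45804884 -0.57786862]
r 45.00099776671627 ang -161.57324876353852
[[0.014, -0.004, 0], [0.029, -0.007, 0], [0.044, -0.008, 0], [0.059, -0.007, 0], [0.074, -0.005, 0], [0.089, -0.002, 0]]
[497.44, 139.31]
```

Crank is at about 9.07 rad and still free.

Call:
step_arm(linear=[[0.014, -0.004, 0], [0.029, -0.007, 0], [0.044, -0.008, 0], [0.059, -0.007, 0], [0.074, -0.005, 0], [0.089, -0.002, 0]], turn=[0, 0, 0, 0, 0, 0])

```text
time_s: 20.32
ee_pos: [496.3, 137.9, 83.0]
ee_rot: [-180.0, 0.2, 73.8]
force: [-0.7, -7.4, 2.3]
gripper_width: 16.6
gripper_force: 40.0
```

```bash
python3 st.py; python3 circ.py 535.5 115.3 497.44 139.31 0.6 6
```

```text
t 20.325 r 45.17 crank deg mod360 193.3640136863205 tang push 6.791311270323265 radial -3.0215461908652435 16.56758197517829 [-0.73555825 -7.39666169  2.32118784]
r 45.000485552935984 ang 164.05438432332122
[[0.014, 0.005, 0], [0.028, 0.011, 0], [0.041, 0.019, 0], [0.053, 0.027, 0], [0.064, 0.037, 0], [0.074, 0.048, 0]]
[517.64, 156.61]
```

Call:
step_arm(linear=[[0.014, 0.005, 0], [0.028, 0.011, 0], [0.041, 0.019, 0], [0.053, 0.027, 0]], turn=[0, 0, 0, 0])

```text
time_s: 20.82
ee_pos: [507.5, 150.8, 82.9]
ee_rot: [-179.8, 0.3, 73.8]
force: [-3.7, -4.8, 5.0]
gripper_width: 16.9
gripper_force: 40.0
```

```bash
python3 st.py
python3 - <<'E'
import numpy as np,os
h=np.array([535.5,115.3]);d=np.array([497.44,139.31])-h
a=np.arctan2(d[1],d[0])-.4;p=h+45*np.array([np.cos(a),np.sin(a)])
os.system(f"python3 circ.py 535.5 115.3 {p[0]:.2f} {p[1]:.2f} 0.4 4")
E
```

```text
t 20.825 r 45.11 crank deg mod360 215.28053862762377 tang push 5.864637776168883 radial -1.5072413446986395 16.91197246553329 [-3.65821988 -4.82526476  5.00685724]
r 45.00630733575017 ang 141.13766603189995
[[0.011, 0.01, 0], [0.021, 0.021, 0], [0.03, 0.033, 0], [0.038, 0.046, 0]]
[526.21, 159.33]
```

Still free at 10.04 rad, about 5.9 N.

Call:
step_arm(linear=[[0.011, 0.01, 0], [0.021, 0.021, 0], [0.03, 0.033, 0], [0.038, 0.046, 0]], turn=[0, 0, 0, 0])

```text
time_s: 21.32
ee_pos: [522.9, 158.7, 82.9]
ee_rot: [-179.7, 0.2, 73.8]
force: [-5.2, -3.0, 5.5]
gripper_width: 17.1
gripper_force: 40.0
```

```bash
python3 st.py; python3 circ.py 535.5 115.3 526.21 159.33 0.4 4
```

```text
t 21.325 r 44.98 crank deg mod360 237.43237133755594 tang push 5.850244387127493 radial -1.4433598312875895 17.05381970206553 [-5.21170203 -3.02436918  5.48729172]
r 44.99938888473932 ang 118.2142327051723
[[0.006, 0.014, 0], [0.012, 0.028, 0], [0.015, 0.042, 0], [0.017, 0.057, 0]]
[544.09, 159.47]
```

10.43 rad, still free.

Call:
step_arm(linear=[[0.006, 0.014, 0], [0.012, 0.028, 0], [0.015, 0.042, 0], [0.017, 0.057, 0]], turn=[0, 0, 0, 0])

```text
time_s: 21.82
ee_pos: [540.7, 160.1, 83.0]
ee_rot: [-179.7, 0.1, 73.7]
force: [-5.9, 2.6, 3.9]
gripper_width: 16.9
gripper_force: 40.0
```

```bash
python3 st.py; python3 circ.py 535.5 115.3 544.09 159.47 0.4 4
```

```text
t 21.825 r 44.87 crank deg mod360 260.4093471143222 tang push 6.129048100420484 radial 1.8689967933190037 16.86558661178686 [-5.86871389  2.57227076  3.88439709]
r 44.99752215400311 ang 95.29472317553433
[[0.001, 0.015, 0], [-0.0, 0.03, 0], [-0.003, 0.045, 0], [-0.006, 0.059, 0]]
[560.61, 152.64]
```

10.83 rad.

Call:
step_arm(linear=[[0.001, 0.015, 0], [0, 0.03, 0], [-0.003, 0.045, 0], [-0.006, 0.059, 0]], turn=[0, 0, 0, 0])

```text
time_s: 22.32
ee_pos: [558.0, 154.3, 83.0]
ee_rot: [-179.7, -0.0, 73.7]
force: [-4.5, 4.6, 3.5]
gripper_width: 17.0
gripper_force: 40.0
```

```bash
python3 st.py; python3 circ.py 535.5 115.3 560.61 152.64 0.4 4
```

```text
t 22.325 r 44.82 crank deg mod360 283.7680061753984 tang push 6.233130556564648 radial 1.7533054932905026 17.014174146568237 [-4.51589208  4.6403357   3.47104578]
r 44.99764104928168 ang 72.38038330351401
[[-0.005, 0.014, 0], [-0.012, 0.028, 0], [-0.02, 0.04, 0], [-0.029, 0.052, 0]]
[573.17, 139.92]
```

Call:
step_arm(linear=[[-0.005, 0.014, 0], [-0.012, 0.028, 0], [-0.02, 0.04, 0], [-0.029, 0.052, 0]], turn=[0, 0, 0, 0])

```text
time_s: 22.82
ee_pos: [571.3, 142.4, 83.0]
ee_rot: [-179.8, -0.2, 73.7]
force: [-2.6, 7.2, 2.5]
gripper_width: 16.8
gripper_force: 40.0
```

```bash
python3 st.py; python3 circ.py 535.5 115.3 573.17 139.92 0.4 4
```

```text
t 22.825 r 44.78 crank deg mod360 306.75658040365977 tang push 7.371555299678825 radial 2.2395408196782673 16.848087322154267 [-2.64058997  7.23758629  2.52117927]
r 45.0019255143599 ang 49.46744563441625
[[-0.01, 0.011, 0], [-0.022, 0.021, 0], [-0.034, 0.029, 0], [-0.047, 0.037, 0]]
[579.78, 123.31]
```

The push is rising: 7.4 N at 11.64 rad.

Call:
step_arm(linear=[[-0.01, 0.011, 0], [-0.022, 0.021, 0], [-0.034, 0.029, 0], [-0.047, 0.037, 0]], turn=[0, 0, 0, 0])

```text
time_s: 23.32
ee_pos: [579.0, 126.4, 83.1]
ee_rot: [-179.9, -0.3, 73.7]
force: [0.5, 7.8, 0.3]
gripper_width: 16.5
gripper_force: 40.0
```

```bash
python3 st.py; python3 circ.py 535.5 115.3 579.78 123.31 0.3 3
```

```text
t 23.325 r 44.81 crank deg mod360 329.6872860885303 tang push 7.496035158650021 radial 2.3659557451847717 16.512791411140583 [0.48048073 7.84585419 0.31314953]
r 44.998649979749366 ang 26.55359802133019
[[-0.014, 0.006, 0], [-0.028, 0.011, 0], [-0.043, 0.014, 0]]
[580.17, 109.87]
```

Call:
step_arm(linear=[[-0.014, 0.006, 0], [-0.028, 0.011, 0], [-0.043, 0.014, 0]], turn=[0, 0, 0])

```text
time_s: 23.7
ee_pos: [580.3, 113.0, 83.2]
ee_rot: [180.0, -0.3, 73.7]
force: [1.7, 8.9, -1.3]
gripper_width: 17.0
gripper_force: 40.0
```

```bash
python3 st.py; python3 circ.py 535.5 115.3 580.17 109.87 0.3 3
```

```text
t 23.7 r 44.86 crank deg mod360 346.84784520858375 tang push 8.971479298720219 radial 1.168581687961995 17.018084957737766 [ 1.659466    8.89377291 -1.26199124]
r 44.99881998452844 ang 9.369238009753719
[[-0.015, 0.002, 0], [-0.03, 0.002, 0], [-0.045, 0.001, 0]]
[576.57, 96.91]
```

Call:
step_arm(linear=[[-0.015, 0.002, 0], [-0.015, 0.002, 0], [-0.015, 0.002, 0], [-0.015, 0.002, 0]], turn=[0, 0, 0, 0])

```text
time_s: 24.2
ee_pos: [579.8, 108.1, 83.1]
ee_rot: [180.0, -0.3, 73.7]
force: [2.4, 7.2, -0.9]
gripper_width: 17.1
gripper_force: 40.0
```

```bash
python3 st.py
```

```text
t 24.2 r 44.89 crank deg mod360 353.1528629078971 tang push 7.469400686523508 radial 1.1777422431994802 17.077843619098854 [ 2.38849525  7.17454625 -0.8654784 ]
```

About 3.5–4.4 N above the free push, inside the 1.8–5.3 N window. I let go and lift.

Call:
step_arm(linear=[[0, 0, 0], [0, 0, 0], [0, 0, 0], [0, 0, 0]], turn=[0, 0, 0, 0], fingers=-0.32)

```text
time_s: 24.7
ee_pos: [578.9, 105.5, 82.9]
ee_rot: [-180.0, 0.0, 73.7]
force: [0.3, 0.2, -0.3]
gripper_width: 54.3
gripper_force: 0.0
```

Call:
step_arm(linear=[[0, 0, -0.05], [0, 0, -0.15], [0, 0, -0.3], [-0.2, -0.2, -0.4], [-0.4, -0.5, -0.4], [-0.4, -0.8, -0.4], [-0.4, -0.8, -0.4], [-0.4, -0.8, -0.4], [-0.4, -0.8, -0.4]], turn=[0, 0, 0, 0, 0, 0, 0, 0, 0])

```text
time_s: 25.82
ee_pos: [313.8, 57.6, 204.0]
ee_rot: [179.9, -0.1, 73.8]
force: [0.6, 0.0, 0.5]
gripper_width: 60.3
gripper_force: 0.0
```

Run:
```python
from workcell import env,cams
import cv2,numpy as np
f=cams.grab_frame("top")["color"]; g=cams.grab_frame("side")["color"]
a=cv2.resize(f[160:240,210:310],(500,400),interpolation=cv2.INTER_CUBIC)
b=cv2.resize(g[150:250,215:290],(300,400),interpolation=cv2.INTER_CUBIC)
cv2.imwrite("pics/g5.png",np.hstack([a,b]))
s=env.state();print(s["ee_pos"],s["force"],s["gripper_width"],s["time_s"])
```

```text
[316.367053    57.82270775 203.99588855] [-0.60621771 -0.73035994 -0.57148345] 60.06536140649829 25.925
```

View pics/g5.png

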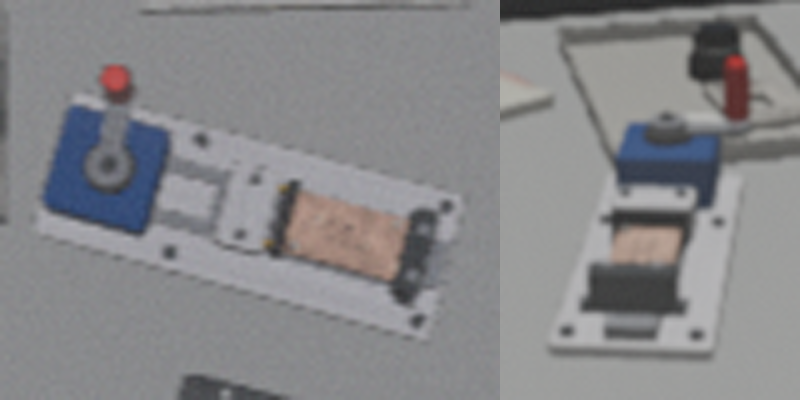

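The insert sits flat between the pad at (290,220) and the stop at (412,255), with no gap. The grip is free at (116,78) and the arm is clear.

```bash
python3 -c "
from workcell import env
print(env.job_done())"
```

```text
the job is handed in; nothing more can be done
None
```

I laid the insert flat on the rail and clamped it against the stop at an estimated 50–62 N (3.5–4.4 N above the free push), then let go of the grip, moved the arm clear without touching the boat or pad, and handed the job in at about 26 s; no verdict was returned.

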